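Hook the deep parts tray forward into its sprung catch

ROBOT

A 6-joint arm with a two-finger parallel gripper is mounted at the origin on a cart in front of the work surface, level with it; the furniture and walls round the work are solid. World frame = base frame: x ahead of the robot, y to its left, z up, the work surface at z = 0. Lengths are in m, angles in degrees, forces in N, time in s.
With the tool pointing down it reaches from about 0.4 to 0.825 m from the base axis. Payload 7 kg.
Tool frame: the origin (TCP) lies at the centre of the arm's flange, where the gripper is bolted on; the fingertips stand 178 mm ahead of it and the grasp point (between the pads) lies 159 mm ahead of it (tip_reach is the distance from the TCP to the fingertips, in m); z points along the fingers, y is the line along which they close (so a half turn about z gives the same grasp; the last joint's range is limited). The gripper opens to 88 mm and grips with 3 to 60 N. Pads are 19 mm wide; open, the fingers measure 130 mm over their backs; the gripper's body (78 mm by 193 mm) begins 47 mm behind the grasp point.
Start: joints at [86.981, 20.546, 0.682, 0, -70.136, -16.507], TCP at [0.226, 0.636, 0.405] pointing down, gripper open.
Joint ranges: [-176.03, 176.03], [-82.01, 121.73], [-58.28, 71.71], [-173.87, 95.51], [-174.79, -0.11], [-173.66, 173.66]. Speed limits (degrees/s): [136.94, 136.94, 172.46, 180, 180, 180].

INTERFACE

Orientations are given as [roll, pitch, yaw] about the fixed x, y, z axes, in that order (R = Rz(yaw) Ry(pitch) Rx(roll)).
In Python, from plant import * gives the robot as it stands.
- The arm moves only by the shell command python3 -m handwheel 'ROWS'. ROWS is JSON, a list of rows, each a list of 7 numbers: the opening, from -1 (shut) to 1 (fully open), then the shift along the tool's x, y, z as a fraction of full scale, then the turn, a rotation vector about the tool's x, y, z as a fraction of full scale. A call has 1 to 5 rows; each row shifts and turns the commanded pose from where the row before left it, along the tool's axes as they then stand; what a row does not reach is not made up. Full scale, the value 1, is 0.025 m for a shift and 6 degrees for a turn. A row lasts 1/8 s, in which the tool goes at most 62.5 mm and 10.7 degrees, less where a joint would pass 70% of its speed; a pose out of reach is approached as far as the arm can. A call with a number of a shift or a turn outside -1 to 1 is refused whole. A call with a gripper value outside its range is refused whole. The fingers move at their own pace and stop on an object; the grip force is fixed at half the most. Time passes only in rows, so rows that do not move let the fingers close. It gives the time, the measured TCP pose, the force, the opening and the grip force at its end, in the units of the state.
- get_obs(): the state, without advancing time (a new reading comes with each control period).
- snapshot(name): name is "side" or "top"; returns a dict with "color" (420x560x3 uint8, red, green, blue), "fx", "fy", "cx", "cy" (pixels), "R" (3x3) and "t" (3): a world point X has camera coordinates R X + t. Camera axes: x right, y down, z forward; pixel columns grow to the right and rows downward; lengths in m; the calibration is good to about 2 mm. A picture is of the moment at which its call begins. There is no depth.
- close_job(): hands the job in; it is judged then, once.
The state is a dict: "clock": time; "joint_pos": joint angles; "qvel": joint speeds; "tau": joint torques, N m; "tool_pos": TCP position; "orientation": TCP orientation; "force": force on the tool from outside, world axes, zero at the start; "moment": the same for the moment, N m; "opening": finger opening in m; "gripper_force": force on a finger pad.
Only numpy, scipy, OpenCV 4.12 (cv2) and the standard library are available. Lean on these libraries where they do the work, as an engineer would, in place of code of your own. Each camera call takes 0.05 s, during which the arm holds its last target. There are 200 camera calls.

TASK

The blue parts tray has been pushed to the back of its bay in the bench rack. Pick up the pull hook by its wooden handle, set its claw over the tray's front lip and draw the tray forward, only with the hook and without yanking, against the rubber buffer until the orange catch snaps up behind the front wall and holds it, as in the grey tray's bay. Then unhook and stand the hook back down on the worktop, claw end down as you found it; leave the loose hand tools alone and keep the tray level.

Things in the scene. Friction and masses are not known exactly. Their poses are not given: they have to be found in the camera images.
- hook: Pull hook, 278 mm long, 130 g: brown wooden handle 100x24x28 mm (24 mm across, flat sides), flat steel shank, claw turned down square. It stands on the handle's flat underside and the claw's end. Origin: handle's underside at the grip place, 65 mm from its rear and 35 mm from its front end; x along the shank to the claw, z up. Shank 18 mm wide, underside at z = 21.5, top at 26.5 mm.
- hook_claw (a point): Middle of the claw's pulling (rear) face, on the hook at (208, 0, 10) mm; axes as the hook's. The claw is 18 mm wide and 5 mm thick (x = 208 to 213 mm on the hook) and ends at the hook's z = 0.
- tray: Blue parts tray, 120 (x) by 148 mm (y), 0.55 to 0.95 kg, sliding on two runners with 1 to 2.5 N of drag. Origin: on the bay floor (runners' underside) under the middle of the front wall's outer face; x to the tray's rear, into the rack; z up. Front wall: x = 0 to 4 mm, 38 mm high. Behind it an empty space up to a divider at x = 37 mm, floor 29 mm below the lip, with a window for the catch; parts behind it.
- tray_lip (a point): Middle of the top of the tray's front lip, on the tray at (2, 0, 38) mm. The lip spans x = -3 to 4 mm on the tray and is thin: it may be loaded by the hook with 18 N at most. The tray may stand up to 2 degrees askew in its bay.
- rack: Two-bay bench rack of plywood, fixed. The blue tray is in the right bay: 160 mm wide, 108 mm high under a 6 mm wire shelf (solid to a tool), 235 mm deep, its floor 38 mm above the worktop. Origin: front edge of that floor, mid-width, top face; x into the rack, z up; the grey tray's bay lies on the +y side. The tray is pulled along -x.
- buffer (a joint): How far the right bay's black rubber buffer is pushed in towards the front (m): 0 free, 0.0065 hard stop; 3 N per mm. It stands mid-bay in the tray's way, 13 to 31 mm above the floor, on a steel clip (top 32 mm) screwed to the floor at a place that differs and is not measured: the front wall's outer face meets it 21 to 54 mm behind the rack's front edge. Held by the catch it reads about 0.003.
- grey_lip (a point): Middle of the grey neighbour tray's lip; it is alike, fixed, and already held by its clip. How a clip works: the coming front wall presses down an orange sprung tongue (13 mm high, under 2 N more drag), then meets the buffer; with the buffer in by 3.2 mm (9.6 N besides the drag) the tongue snaps up behind the wall and holds it. Let go too early, the buffer pushes the tray back to a reading under 0.0015.
- screwdriver: Bystander: yellow-handled screwdriver, 195x30x32 mm, lying on the worktop. Origin: middle of its underside.
- side_cutters: Bystander: red-handled side cutters, 157x58x14 mm, lying on the worktop. Origin: middle of their underside.
Mind the look-alikes: they are no part of the job. Several things have the shape of the tray; the one meant has the colours described above.

How it is judged (in metres and radians):
On the way, in this order (a step that is already met when the one before it is completed fails the run):
1. the claw is set over the front lip, inside the tray (x of hook_claw in the frame of tray between 0.002 and 0.037 m and y of hook_claw in the frame of tray between -0.065 and 0.065 m and z of hook_claw in the frame of tray below 0.036 m), for 0.1 s.
2. the hook draws the tray against the buffer (value of joint buffer above 0.002 m and contact force between hook and tray above 3 N and distance of tray from where it was at the start of the episode above 0.02 m), for 0.05 s.
At the end, for the whole second after the job is handed in: Let go, the blue tray is held by the catch (buffer still in by more than 2.2 mm), flat within 0.05 rad, at rest; the hook rests on the worktop (origin within 12 mm of it), claw down, upright within 0.15 rad (value of joint buffer above 0.0022 m and angle between tray's own z axis and vertical below 0.05 rad and linear speed of tray below 0.01 m/s and height (world z) of hook between -0.012 and 0.012 m and angle between hook's own z axis and vertical below 0.15 rad and linear speed of hook below 0.02 m/s); the robot touches nothing.
It fails at once if the hook bears on the tray with more than 18 N (yanking or ramming) (contact force between hook and tray above 18 N).
It fails at once if the robot itself touches the blue tray (contact force between any of the fingers, the arm and tray above 0.5 N).
It fails at once if the tray is tipped by more than 0.25 rad (angle between tray's own z axis and vertical above 0.25 rad).
It fails at once if the screwdriver or the side cutters are moved by more than 20 mm (distance of any of screwdriver, side_cutters from where it was at the start of the episode above 0.02 m).
It also fails if it takes over 54 s, if anything falls off the work surface, if the arm or the gripper's body presses on something with over 40 N, if the wrist force passes 120 N, or if a joint passes its speed limit or range.

## Working session

There is one attempt and no reset: what is moved stays moved. The work goes in short steps, Python scripts to look and compute and a shell command to move; the robot and the scene stay as the last step left them, time stands still between calls to the robot, and variables do not carry over. Pictures are saved under pics/ and viewed, at most 10 in all, crops included, and the job is handed in when it is done.

```bash
mkdir -p pics; ls; python3 - <<'E'
from plant import *
import cv2,json,numpy as np
for n in("side","top"):
    s=snapshot(n); cv2.imwrite(f"pics/{n}0.png",s["color"][:,:,::-1])
    R=np.array(s["R"]);t=np.array(s["t"]); print(n,s["fx"],s["fy"],s["cx"],s["cy"],R.round(4).tolist(),t.round(4).tolist(),(-R.T@t).round(3))
o=get_obs();print(o)
E
```

```text
pics
side 419.4879842772451 419.4879842772451 271.8625735491634 212.8159673667019 [[0.9999, 0.0161, -0.0043], [0.0036, -0.4599, -0.888], [-0.0163, 0.8878, -0.4599]] [-0.5685, 0.0538, 1.4442] [ 0.592 -1.248  0.71 ]
top 389.0167211329817 389.0167211329817 281.5014837758704 211.4438218792309 [[-0.0217, -0.9996, -0.0166], [-0.9948, 0.0232, -0.0992], [0.0995, 0.0143, -0.9949]] [-0.0257, 0.5684, 1.0606] [ 0.459 -0.054  1.111]
{'clock': 0.1, 'joint_pos': array([ 8.69809201e+01,  2.05865878e+01,  6.39870347e-01, -1.57461907e-02,
       -7.01354495e+01, -1.65069561e+01]), 'qvel': array([ 0.01342453, -0.11378166,  0.14467154,  0.03562477, -0.04507045,
       -0.11934684]), 'tau': array([-3.01756700e-03, -5.84163809e+01,  2.93750328e+01,  7.01558501e+00,
        1.01429070e-02, -6.05282617e-05]), 'tool_pos': array([0.22555976, 0.63602303, 0.40383727]), 'orientation': array([ 1.79917013e+02, -9.15489735e-03, -1.95313905e+01]), 'force': array([ 0.12214783, -0.33821364,  0.12613112]), 'moment': array([ 0.00699984, -0.02157947, -0.01568997]), 'gripper_force': 0.0, 'opening': 0.08768495515514747}
```

View pics/side0.png

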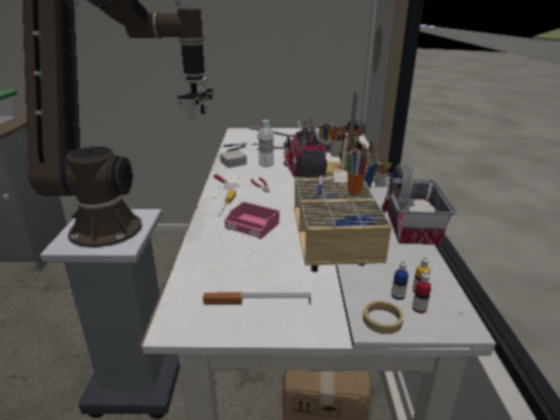

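View pics/top0.png

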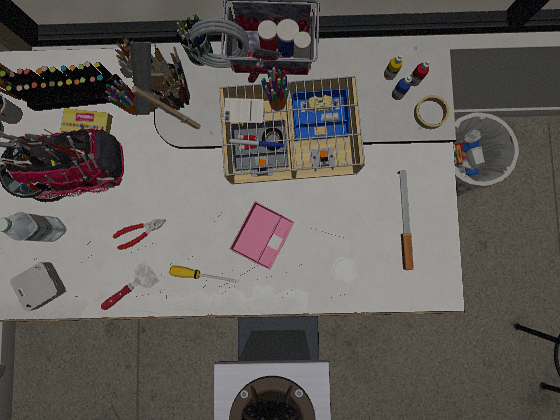

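The top view shows the hook at right, with its handle at about (407,250) and its claw at about (402,172). The rack's right bay spans u≈290–362, with its front at v≈180 and the blue tray at (320,115). The screwdriver is at (200,273) and the cutters at (140,233). I'll zoom in on the rack and hook.

```bash
python3 - <<'E'
import cv2,numpy as np
a=cv2.imread("pics/top0.png")
b=cv2.resize(a[70:190,275:425],None,fx=4,fy=4,interpolation=cv2.INTER_CUBIC)   # 600x480
c=cv2.resize(a[160:280,385:425],None,fx=4,fy=4,interpolation=cv2.INTER_CUBIC)  # 160x480
b=np.hstack([b,c]); b=cv2.convertScaleAbs(b,alpha=1.3,beta=20);cv2.imwrite("pics/top0z.png",b)
a=cv2.imread("pics/side0.png")
b=cv2.resize(a[165:315,195:395],None,fx=4,fy=4,interpolation=cv2.INTER_CUBIC); b=cv2.convertScaleAbs(b,alpha=1.2,beta=10);cv2.imwrite("pics/side0z.png",b)
E
```

```text
(no output)
```

View pics/top0z.png

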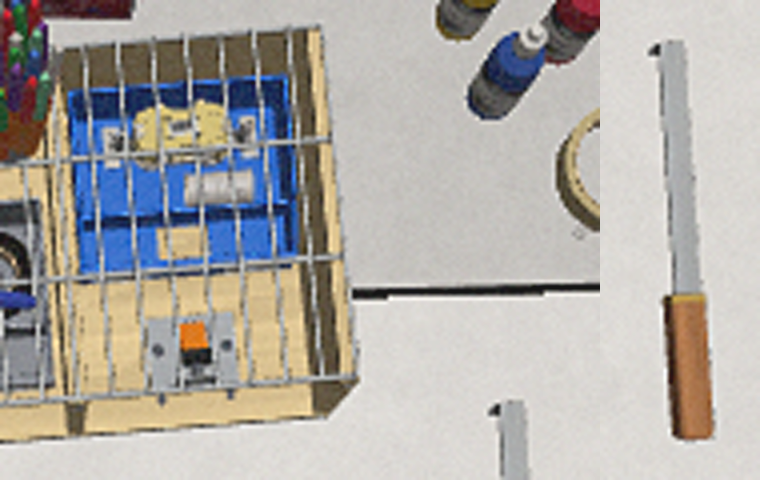

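View pics/side0z.png

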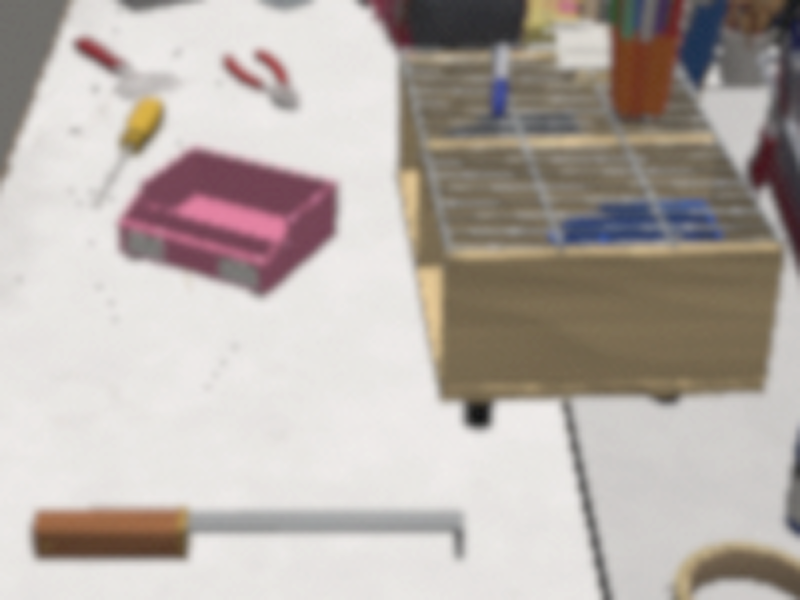

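Top zoom (4x, offset 275,70): the tray's front lip runs from about (80,275) to (297,262), and the orange catch is at (193,335). The rack's right wall top runs from (322,25) to (357,380). In the hook inset, the handle runs from (684,295) to (694,438) and the claw end is at (671,42). Next I'll turn these into positions.

```bash
cat > h.py <<'E'
from plant import *
import numpy as np, cv2
def bp(s,u,v,z):
    R=np.array(s["R"]);t=np.array(s["t"]);c=-R.T@t
    d=R.T@np.array([(u-s["cx"])/s["fx"],(v-s["cy"])/s["fy"],1]); return (c+d*(z-c[2])/d[2]).round(4)
def pj(s,X):
    q=np.array(s["R"])@np.array(X)+s["t"]; return np.array([s["cx"]+s["fx"]*q[0]/q[2],s["cy"]+s["fy"]*q[1]/q[2]]).round(1)
E
python3 - <<'E'
from h import *
s=snapshot("top")
Z=lambda x,y,z:bp(s,275+x/4,70+y/4,z)
H=lambda x,y,z:bp(s,385+(x-600)/4,160+y/4,z)
print("lip",Z(80,275,.076),Z(297,262,.076))
print("tray rear",Z(70,92,.076),Z(288,77,.076))
print("Rwall top",Z(322,25,.15),Z(357,380,.15), "Lwall top",Z(52,60,.15),Z(75,403,.15))
print("floor bottom front",Z(0,442,.02),Z(75,437,.02),Z(320,418,.02)); print("as .038",Z(75,437,.038),Z(320,418,.038), "band top", Z(85,403,.038))
print("clip",Z(150,385,.04),Z(235,385,.04),"orange",Z(193,350,.051))
print("handle front/rear",H(684,295,.028),H(694,438,.028),"claw",H(671,42,.0265))
print("wire rear",Z(75,162,.15),Z(325,141,.15),"wire mid",Z(75,277,.15),Z(325,257,.15))
d=snapshot("side"); S=lambda x,y,z:bp(d,195+x/4,165+y/4,z)
print("side: claw bot",S(461,557,0),"claw top",S(461,513,.0265),"handle rear",S(36,510,.028),"front",S(187,510,.028),"rack fr top",S(445,250,.15),S(410,55,.15),S(780,245,.15))
E
```

```text
lip [ 0.7609 -0.0803  0.076 ] [ 0.766  -0.2279  0.076 ]
tray rear [ 0.8902 -0.0766  0.076 ] [ 0.8966 -0.2268  0.076 ]
Rwall top [ 0.8993 -0.2375  0.15  ] [ 0.6675 -0.25    0.15  ] Lwall top [ 0.881 -0.064  0.15 ] [ 0.6573 -0.0732  0.15  ]
floor bottom front [ 0.6572 -0.0218  0.02  ] [ 0.6595 -0.0752  0.02  ] [ 0.6689 -0.2491  0.02  ]
as .038 [ 0.6562 -0.0748  0.038 ] [ 0.6654 -0.2459  0.038 ] band top [ 0.6802 -0.0824  0.038 ]
clip [ 0.6914 -0.1281  0.04  ] [ 0.6899 -0.1873  0.04  ] orange [ 0.7129 -0.1578  0.051 ]
handle front/rear [ 0.4976 -0.3817  0.028 ] [ 0.3995 -0.3833  0.028 ] claw [ 0.6757 -0.3825  0.0265]
wire rear [ 0.8131 -0.077   0.15  ] [ 0.8225 -0.2363  0.15  ] wire mid [ 0.7381 -0.0752  0.15  ] [ 0.7469 -0.2332  0.15  ]
side: claw bot [ 0.6742 -0.392   0.    ] claw top [ 0.674  -0.3805  0.0265] handle rear [ 0.3992 -0.3822  0.028 ] front [ 0.497  -0.3812  0.028 ] rack fr top [ 0.6667 -0.254   0.15  ] [0.656  0.0872 0.15  ] [ 0.8951 -0.2452  0.15  ]
```

Hook: origin at about (0.463,-0.382) with yaw about 0. Rack: front middle at about (0.662,-0.161) with yaw about 3°. The tray's front wall is at about (0.766,-0.154). Now I'll move to the hook.

```bash
python3 -m handwheel '[[1,0.8,1,0,0,0,0],[1,0.8,1,0,0,0,0],[1,0.8,1,0,0,0,0],[1,0.8,1,0,0,0,0],[1,0.8,1,0,0,0,0]]' >/dev/null
python3 -m handwheel '[[1,0.8,1,0,0,0,0],[1,0.8,1,0,0,0,0],[1,0.8,1,0,0,0,0],[1,0.8,1,0,0,0,0],[1,0.8,1,0,0,0,0]]'
python3 -m handwheel '[[1,0.6,1,0,0,0,-1],[1,0.6,1,0,0,0,-1],[1,0.6,1,0,0,0,-1],[1,0.6,1,0,0,0,-0.3],[1,0,0,0,0,0,0]]'
```

```text
clock: 1.45
tool_pos: [0.3307, 0.3326, 0.4047]
orientation: [-180.0, 0.0, -19.5]
force: [0.5, 0.4, -0.1]
opening: 0.0872
gripper_force: 0.0
clock: 2.08
tool_pos: [0.3713, 0.2238, 0.4047]
orientation: [-180.0, 0.0, 0.2]
force: [0.4, -0.5, -0.5]
opening: 0.0874
gripper_force: 0.0
```

```bash
python3 -m handwheel '[[1,0.3,1,0,0,0,0],[1,0.3,1,0,0,0,0],[1,0.3,1,0,0,0,0],[1,0.3,1,0,0,0,0],[1,0.3,1,0,0,0,0]]' >/dev/null
python3 -m handwheel '[[1,0.3,1,0,0,0,0],[1,0.3,1,0,0,0,0],[1,0.3,1,0,0,0,0],[1,0.3,1,0,0,0,0],[1,0.3,1,0,0,0,0]]' >/dev/null
python3 -m handwheel '[[1,0.1,1,0,0,0,0],[1,0.1,1,0,0,0,0],[1,0.1,1,0,0,0,0],[1,0.1,1,0,0,0,0],[1,0.1,1,0,0,0,0]]' >/dev/null
python3 -m handwheel '[[1,0,1,0.5,0,0,0],[1,0,1,0.5,0,0,0],[1,0,1,0.5,0,0,0],[1,0,1,0.5,0,0,0],[1,0,1,0.5,0,0,0]]' >/dev/null
python3 -m handwheel '[[1,0,1,0.5,0,0,0],[1,0,1,0.5,0,0,0],[1,0,1,0.5,0,0,0],[1,0,1,0.5,0,0,0],[1,0,0,0,0,0,0]]'
```

```text
clock: 5.2
tool_pos: [0.4614, -0.3751, 0.2905]
orientation: [-179.9, 0.1, 0.2]
force: [-0.0, 1.4, -0.6]
opening: 0.0874
gripper_force: 0.0
```

```bash
python3 -m handwheel '[[1,0.06,0.28,1,0,0,0],[1,0,0,1,0,0,0],[1,0,0,1,0,0,0],[1,0,0,0.8,0,0,0],[1,0,0,0,0,0,0]]'; python3 - <<'E'
from h import *
b=[]
for n,(r0,r1,c0,c1) in(("top",(150,290,360,460)),("side",(250,350,190,330))):
    i=snapshot(n)["color"][r0:r1,c0:c1,::-1]; b.append(cv2.resize(i,None,fx=400/i.shape[0],fy=400/i.shape[0]))
i=np.hstack(b);i=cv2.resize(i,(800,int(i.shape[0]*800/i.shape[1])));print(i.shape);cv2.imwrite("pics/g1.png",i)
E
```

```text
clock: 5.82
tool_pos: [0.4628, -0.3804, 0.196]
orientation: [-179.9, 0.2, 0.3]
force: [-0.2, -0.2, 0.5]
opening: 0.0874
gripper_force: 0.0
(378, 800, 3)
```

View pics/g1.png

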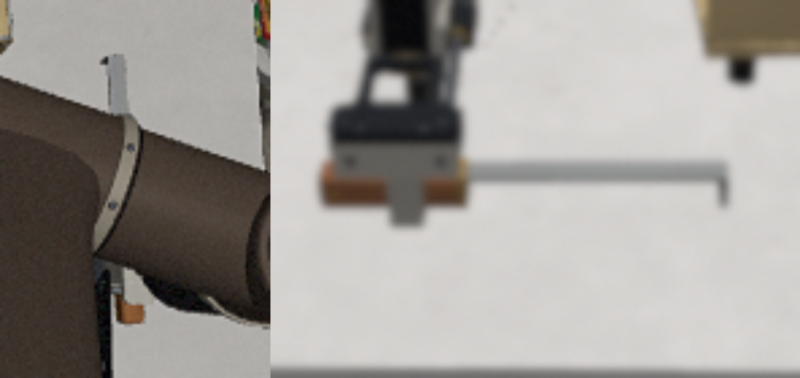

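The side view shows the fingers straddling the handle, about 5 mm behind the grip place. I'll nudge forward, lower and grip.

```bash
python3 -m handwheel '[[1,0.2,0.04,0.3,0,0,0],[1,0,0,0.28,0,0,0],[-1,0,0,0,0,0,0],[-1,0,0,0,0,0,0],[-1,0,0,0,0,0,0]]'; python3 -m handwheel '[[-1,0,0,0,0,0,0],[-1,0,0,0,0,0,0],[-1,0,0,0,0,0,0]]'
```

```text
clock: 6.55
tool_pos: [0.4679, -0.3825, 0.1828]
orientation: [180.0, -0.0, 0.3]
force: [-0.3, -0.2, 0.5]
opening: 0.063
gripper_force: 0.0
clock: 6.92
tool_pos: [0.4679, -0.3824, 0.1827]
orientation: [180.0, -0.0, 0.3]
force: [0.0, -0.6, 0.7]
opening: 0.0333
gripper_force: 0.0
```

```bash
python3 -m handwheel '[[-1,0,0,0,0,0,0],[-1,0,0,0,0,0,0],[-1,0,0,0,0,0,0],[-1,0,0,-0.2,0,0,0],[-1,0,0,-0.6,0,0,0]]'; python3 -m handwheel '[[-1,-0.2,0,-0.8,0,0,0],[-1,-0.6,0,-0.8,0,0,0],[-1,-0.6,0,-0.8,0,0,0],[-1,-0.5,0,-0.6,0,0,0],[-1,0,0,0,0,0,0]]'
```

```text
clock: 7.55
tool_pos: [0.4675, -0.3822, 0.2025]
orientation: [-180.0, 0.1, 0.3]
force: [0.8, 0.2, -1.3]
opening: 0.0239
gripper_force: 30.0
clock: 8.18
tool_pos: [0.4201, -0.3828, 0.2795]
orientation: [179.9, -0.2, 0.3]
force: [-0.5, -0.2, -1.9]
opening: 0.0238
gripper_force: 30.0
```

```bash
python3 -m handwheel '[[-1,0,-0.5,0,0,0,-0.1],[-1,0,-0.8,0,0,0,-0.1],[-1,0,-0.8,0,0,0,-0.1],[-1,0,-0.8,0,0,0,-0.15],[-1,0,-0.8,0,0,0,0]]' >/dev/null; python3 -m handwheel '[[-1,0,-0.8,0,0,0,0],[-1,0,-0.8,0,0,0,0],[-1,0,-0.8,0,0,0,0],[-1,0,-0.8,0,0,0,0],[-1,0,-0.8,0,0,0,0]]' >/dev/null;  python3 -m handwheel '[[-1,0,-0.5,0,0,0,0],[-1,0,-0.3,0,0,0,0],[-1,0,0,0,0,0,0]]'; python3 - <<'E'
from h import *
s=snapshot("top");d=snapshot("side")
i=s["color"][60:260,260:410,::-1]; j=d["color"][150:300,200:400,::-1]
i=cv2.resize(i,(375,500),interpolation=2); j=cv2.resize(j,(425,319),interpolation=2); j=np.vstack([j,np.zeros((181,425,3),np.uint8)])
cv2.imwrite("pics/r1.png",np.hstack([i,j]))
E
```

```text
clock: 9.8
tool_pos: [0.4116, -0.1699, 0.2777]
orientation: [180.0, -0.0, 3.0]
force: [0.2, 0.4, -0.6]
opening: 0.0239
gripper_force: 30.0
```

View pics/r1.png

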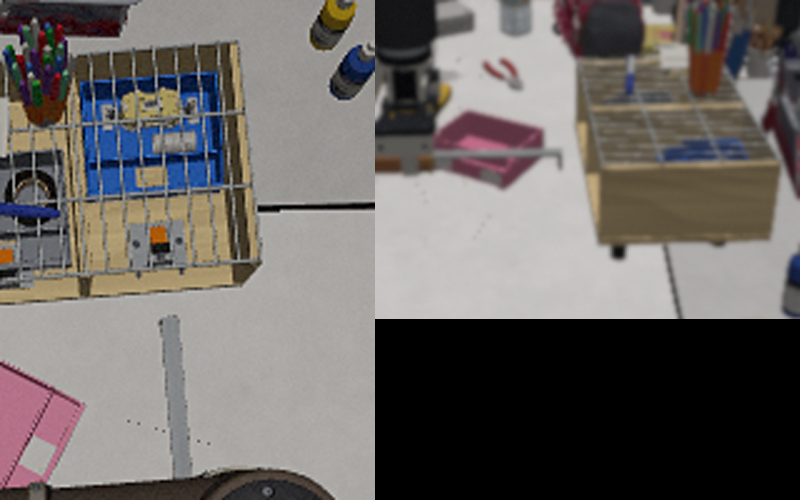

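The hook is level, with its claw at the top-view pixel (327,187), just in front of the bay mouth. In the side view the claw's bottom is at about (287,229). I'll check the claw position.

```bash
python3 - <<'E'
from h import *
s=snapshot("top");d=snapshot("side")
for z in(.115,.1215): print(bp(s,327.2,187,z))
o=get_obs();T=o["tool_pos"];y=np.radians(3);R=np.array([[np.cos(y),-np.sin(y),0],[np.sin(y),np.cos(y),0],[0,0,1]])
O=T+[-.005,0,-.1827]
P=lambda *v:O+R@np.array(v)/1000
print("tip pred",P(213,0,26.5),pj(s,P(213,0,26.5)),"side top/bottom",pj(d,P(213,0,26.5)),pj(d,P(213,0,0)), "handle front under",pj(d,P(35,0,0)))
# measure shank & claw in side image: dark claw columns
g=cv2.cvtColor(d["color"],6)
print(g[212:236,282:292])
E
```

```text
[ 0.6197 -0.1592  0.115 ]
[ 0.6186 -0.1585  0.1215]
tip pred [ 0.61927857 -0.15951603  0.12138177] [327.6 186.7] side top/bottom [288.  220.2] [287.9 228. ] handle front under [227.9 229.3]
[[194 194 194 193 194 194 193 195 194 194]
 [194 194 194 194 194 194 195 195 195 194]
 [194 195 194 195 194 194 194 195 194 194]
 [196 195 195 195 194 195 195 194 195 194]
 [196 197 196 195 196 195 195 195 195 195]
 [196 196 195 195 195 195 195 195 195 194]
 [190 190 190 191 191 193 194 195 195 194]
 [171 173 174 175 178 183 191 194 194 194]
 [149 151 152 153 158 169 184 191 194 194]
 [135 134 135 136 140 156 177 190 194 194]
 [123 126 126 123 124 144 172 189 193 195]
 [134 136 135 124 116 132 166 187 193 195]
 [165 167 163 146 123 129 163 185 193 196]
 [187 187 180 160 128 129 163 186 195 198]
 [194 193 186 162 129 129 163 188 197 198]
 [195 195 187 163 130 128 163 189 197 199]
 [197 197 189 168 138 133 165 189 197 198]
 [199 198 194 179 155 152 174 193 198 197]
 [199 199 196 190 181 177 187 195 198 198]
 [199 199 198 196 194 193 195 198 198 198]
 [199 199 199 198 197 197 197 198 197 199]
 [198 199 198 198 198 197 197 197 197 198]
 [198 199 197 197 197 198 197 196 196 197]
 [199 198 197 197 198 197 196 196 196 196]]
```

```bash
python3 -m handwheel '[[-1,0.4,0,0,0,0,0],[-1,0.8,0,0,0,0,0],[-1,0.8,0,0,0,0,0],[-1,0.8,0,0,0,0,0],[-1,0.8,0,0,0,0,0]]' >/dev/null; python3 -m handwheel '[[-1,0.8,0,0,0,0,0],[-1,0.8,0,0,0,0,0],[-1,0.8,0,0,0,0,0],[-1,0.6,0,0,0,0,0],[-1,0.2,0,0,0,0,0]]';python3 -m handwheel '[[-1,0,0,0,0,0,0]]'; python3 - <<'E'
from h import *
s=snapshot("top")
i=s["color"][70:200,280:370,::-1]; cv2.imwrite("pics/r2.png",cv2.resize(i,None,fx=4.5,fy=4.5,interpolation=2))
E
```

```text
clock: 11.25
tool_pos: [0.5825, -0.1615, 0.277]
orientation: [180.0, 0.0, 3.0]
force: [0.5, -0.2, -1.5]
opening: 0.0238
gripper_force: 30.0
clock: 11.38
tool_pos: [0.5814, -0.1615, 0.2773]
orientation: [-180.0, 0.0, 3.0]
force: [0.6, -0.5, -1.6]
opening: 0.024
gripper_force: 30.0
```

View pics/r2.png

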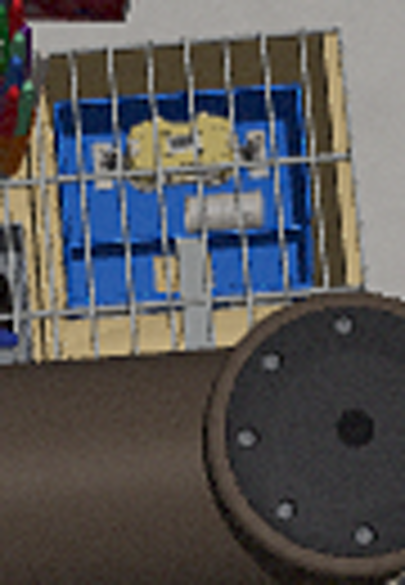

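The claw tip is at zoom (190,238). Allowing for parallax it lies about 10 mm in front of the divider and about 20 mm behind the lip. I'll lower it.

```bash
python3 -m handwheel '[[-1,-0.05,0,0.3,0,0,0],[-1,-0.05,0,0.5,0,0,0],[-1,0,0,0.4,0,0,0],[-1,0,0,0.26,0,0,0],[-1,0,0,0,0,0,0]]'; python3 -m handwheel '[[-1,-0.1,0,0,0,0,0],[-1,-0.1,0,0,0,0,0],[-1,-0.1,0,0,0,0,0],[-1,-0.1,0,0,0,0,0],[-1,-0.1,0,0,0,0,0]]'
```

```text
clock: 12.05
tool_pos: [0.5786, -0.1616, 0.2404]
orientation: [-180.0, 0.1, 3.0]
force: [-0.8, -0.9, -2.1]
opening: 0.024
gripper_force: 30.0
clock: 12.68
tool_pos: [0.5667, -0.1623, 0.2415]
orientation: [180.0, -0.1, 3.0]
force: [3.2, -0.3, -1.3]
opening: 0.0238
gripper_force: 30.0
```

The claw has met the wall at about 3 N. I'll draw the tray steadily.

```bash
python3 -m handwheel '[[-1,-0.12,0,0,0,0,0],[-1,-0.14,0,0,0,0,0],[-1,-0.14,0,0,0,0,0],[-1,-0.14,0,0,0,0,0],[-1,-0.14,0,0,0,0,0]]' | grep -E "tool|force:"; python3 -m handwheel '[[-1,-0.14,0,0,0,0,0],[-1,-0.14,0,0,0,0,0],[-1,-0.14,0,0,0,0,0],[-1,-0.12,0,0,0,0,0],[-1,-0.1,0,0,0,0,0]]'| grep -E "tool|force:"
```

```text
tool_pos: [0.5492, -0.1632, 0.2413]
force: [2.1, 0.5, -0.4]
gripper_force: 30.0
tool_pos: [0.5332, -0.164, 0.2412]
force: [2.5, -0.1, -1.3]
gripper_force: 30.0
```

```bash
python3 -m handwheel '[[-1,-0.08,0,0,0,0,0],[-1,-0.08,0,0,0,0,0],[-1,-0.08,0,0,0,0,0]]'| grep -E "tool|force:"
```

```text
tool_pos: [0.5274, -0.1643, 0.2412]
force: [3.5, 0.2, -0.7]
gripper_force: 30.0
```

```bash
python3 -m handwheel '[[-1,-0.06,0,0,0,0,0],[-1,-0.06,0,0,0,0,0],[-1,-0.06,0,0,0,0,0]]'| grep -E "tool|force:"
```

```text
tool_pos: [0.5229, -0.1646, 0.2412]
force: [3.6, -0.9, -1.8]
gripper_force: 30.0
```

```bash
python3 -m handwheel '[[-1,-0.06,0,0,0,0,0],[-1,-0.06,0,0,0,0,0]]'| grep -E "tool|force:"
```

```text
tool_pos: [0.5198, -0.1647, 0.2412]
force: [3.3, -0.1, -1.4]
gripper_force: 30.0
```

```bash
python3 -m handwheel '[[-1,-0.05,0,0,0,0,0],[-1,-0.05,0,0,0,0,0]]'| grep -E "tool|force:"
```

```text
tool_pos: [0.5174, -0.1648, 0.2412]
force: [2.9, -0.6, -0.1]
gripper_force: 30.0
```

```bash
python3 -m handwheel '[[-1,-0.05,0,0,0,0,0],[-1,-0.05,0,0,0,0,0]]'| grep -E "tool|force:"
```

```text
tool_pos: [0.5149, -0.165, 0.2412]
force: [4.3, 0.4, -1.3]
gripper_force: 30.0
```

```bash
python3 -m handwheel '[[-1,-0.04,0,0,0,0,0],[-1,-0.04,0,0,0,0,0]]'| grep -E "tool|force:"
```

```text
tool_pos: [0.5127, -0.1651, 0.2411]
force: [3.4, 0.4, -1.8]
gripper_force: 30.0
```

```bash
python3 -m handwheel '[[-1,-0.03,0,0,0,0,0],[-1,-0.03,0,0,0,0,0]]'| grep -E "tool|force:"
```

```text
tool_pos: [0.5113, -0.1651, 0.2411]
force: [2.8, 0.4, -0.7]
gripper_force: 30.0
```

```bash
python3 -m handwheel '[[-1,-0.04,0,0,0,0,0],[-1,-0.04,0,0,0,0,0]]'| grep -E "tool|force:"
```

```text
tool_pos: [0.5097, -0.1652, 0.2413]
force: [4.8, 0.3, -1.1]
gripper_force: 30.0
```

```bash
python3 -m handwheel '[[-1,-0.04,0,0,0,0,0],[-1,-0.03,0,0,0,0,0]]'| grep -E "tool|force:"
```

```text
tool_pos: [0.5087, -0.1652, 0.2416]
force: [7.5, -0.1, -2.8]
gripper_force: 30.0
```

```bash
python3 -m handwheel '[[-1,-0.03,0,0,0,0,0],[-1,-0.03,0,0,0,0,0]]'| grep -E "tool|force:"
```

```text
tool_pos: [0.5077, -0.1653, 0.2417]
force: [10.0, 0.2, -4.6]
gripper_force: 30.0
```

```bash
python3 -m handwheel '[[-1,-0.03,0,0,0,0,0],[-1,-0.03,0,0,0,0,0]]'| grep -E "tool|force:"
```

```text
tool_pos: [0.5067, -0.1653, 0.242]
force: [10.9, 0.5, -4.4]
gripper_force: 30.0
```

```bash
python3 -m handwheel '[[-1,-0.02,0,0,0,0,0],[-1,-0.02,0,0,0,0,0]]'| grep -E "tool|force:"
```

```text
tool_pos: [0.5062, -0.1654, 0.2423]
force: [13.3, 0.3, -3.7]
gripper_force: 30.0
```

```bash
python3 -m handwheel '[[-1,-0.02,0,0,0,0,0],[-1,0,0,0,0,0,0]]'| grep -E "tool|ation|force:"
```

```text
tool_pos: [0.5059, -0.1654, 0.2424]
orientation: [180.0, -0.4, 3.0]
force: [13.4, 0.9, -2.9]
gripper_force: 30.0
```

```bash
python3 -m handwheel '[[-1,-0.02,0,0,0,0,0],[-1,0,0,0,0,0,0]]'| grep -E "tool|force:"
```

```text
tool_pos: [0.5057, -0.1654, 0.2425]
force: [12.0, 0.3, -3.8]
gripper_force: 30.0
```

```bash
python3 -m handwheel '[[-1,-0.02,0,0,0,0,0],[-1,0,0,0,0,0,0]]'| grep -E "tool|force:"
```

```text
tool_pos: [0.5054, -0.1654, 0.2426]
force: [13.1, 0.3, -3.2]
gripper_force: 30.0
```

```bash
python3 -m handwheel '[[-1,0,0,0,0,0,0]]'| grep -E "tool|force:"; python3 - <<'E'
from h import *
f=[]
for i in range(4): snapshot("top"); f.append(get_obs()["force"][0])
print(np.round(f,1))
E
```

```text
tool_pos: [0.5054, -0.1654, 0.2426]
force: [13.5, -0.1, -4.3]
gripper_force: 30.0
[12.9 12.5 13.7 14.1]
```

```bash
python3 -m handwheel '[[-1,-0.02,0,0,0,0,0],[-1,0,0,0,0,0,0]]'| grep -E "tool|force:"
```

```text
tool_pos: [0.5051, -0.1654, 0.2426]
force: [14.4, -0.1, -4.3]
gripper_force: 30.0
```

```bash
python3 -m handwheel '[[-1,-0.02,0,0,0,0,0],[-1,0,0,0,0,0,0]]'| grep -E "tool|force:"; python3 - <<'E'
from h import *
f=[]
for i in range(4): snapshot("top"); f.append(get_obs()["force"][0])
print(np.round(f,1))
E
```

```text
tool_pos: [0.5048, -0.1654, 0.2428]
force: [15.2, 0.7, -4.0]
gripper_force: 30.0
[13.9 14.7 14.9 14.7]
```

```bash
for i in 1; do python3 -m handwheel '[[-1,0.03,0,0,0,0,0],[-1,0,0,0,0,0,0]]'| grep -E "tool|^force:";python3 -m handwheel '[[-1,0.03,0,0,0,0,0],[-1,0,0,0,0,0,0]]'| grep -E "tool|^force:"; python3 -m handwheel '[[-1,0.03,0,0,0,0,0],[-1,0,0,0,0,0,0]]'| grep -E "tool|^force:"; done
```

```text
tool_pos: [0.505, -0.1654, 0.2426]
force: [12.5, -0.9, -3.2]
tool_pos: [0.5053, -0.1654, 0.2424]
force: [11.3, 0.7, -1.9]
tool_pos: [0.5057, -0.1654, 0.2423]
force: [10.5, -0.4, -2.0]
```

```bash
python3 -m handwheel '[[-1,0.03,0,0,0,0,0],[-1,0,0,0,0,0,0]]'| grep -E "tool|^force:";python3 -m handwheel '[[-1,0.03,0,0,0,0,0],[-1,0,0,0,0,0,0]]'| grep -E "clock|tool|^force:"
```

```text
tool_pos: [0.5062, -0.1654, 0.2422]
force: [9.0, 0.2, -1.2]
clock: 20.2
tool_pos: [0.5066, -0.1654, 0.2421]
force: [8.0, 0.8, -0.7]
```

```bash
for i in 1; do python3 -m handwheel '[[-1,0.03,0,0,0,0,0],[-1,0,0,0,0,0,0]]'| grep -E "tool|^force:";python3 -m handwheel '[[-1,0.03,0,0,0,0,0],[-1,0,0,0,0,0,0]]'| grep -E "tool|^force:"; python3 -m handwheel '[[-1,0.03,0,0,0,0,0],[-1,0,0,0,0,0,0]]'| grep -E "tool|^force:";  python3 -m handwheel '[[-1,0.03,0,0,0,0,0],[-1,0,0,0,0,0,0]]'| grep -E "tool|^force:"; done
```

```text
tool_pos: [0.507, -0.1654, 0.2419]
force: [6.6, -0.2, -0.1]
tool_pos: [0.5072, -0.1654, 0.2417]
force: [5.7, 0.6, 0.9]
tool_pos: [0.5075, -0.1654, 0.2414]
force: [4.8, 0.3, 0.8]
tool_pos: [0.5077, -0.1653, 0.241]
force: [2.9, 0.1, -0.2]
```

```bash
for i in 1; do python3 -m handwheel '[[-1,0.03,0,0,0,0,0],[-1,0,0,0,0,0,0]]'| grep -E "tool|^force:";python3 -m handwheel '[[-1,0.03,0,0,0,0,0],[-1,0,0,0,0,0,0]]'| grep -E "tool|^force:"; python3 -m handwheel '[[-1,0.03,0,0,0,0,0],[-1,0,0,0,0,0,0]]'| grep -E "clock|tool|^force:";  done
```

```text
tool_pos: [0.5081, -0.1653, 0.2407]
force: [2.0, 1.2, -1.1]
tool_pos: [0.5086, -0.1653, 0.2406]
force: [-0.3, 0.7, -0.8]
clock: 21.95
tool_pos: [0.51, -0.1652, 0.241]
force: [0.1, 0.4, -0.9]
```

The force fell at about 4 N/mm, stiffer than the 3 N/mm buffer, so the tray seems to be held. I'll move the claw clear, lift, retreat and look.

```bash
python3 -m handwheel '[[-1,0.2,0,0,0,0,0],[-1,0.2,0,0,0,0,0],[-1,0,0,0,0,0,0],[-1,0,0,-0.5,0,0,0],[-1,0,0,-0.6,0,0,0]]' | grep -E "tool|^force:";python3 -m handwheel '[[-1,0,0,-0.4,0,0,0],[-1,0,0,0,0,0,0],[-1,-0.4,0,0,0,0,0],[-1,-0.7,0,0,0,0,0],[-1,-0.7,0,0,0,0,0]]'| grep -E "tool|^force:"; python3 -m handwheel '[[-1,-0.7,0,0,0,0,0],[-1,-0.7,0,0,0,0,0],[-1,-0.7,0,0,0,0,0],[-1,-0.5,0,0,0,0,0],[-1,0,0,0,0,0,0]]'; python3 - <<'E'
from h import *
s=snapshot("top");d=snapshot("side")
i=s["color"][95:195,220:370,::-1]; cv2.imwrite("pics/c1.png",cv2.resize(i,None,fx=5,fy=5,interpolation=2))
E
```

```text
tool_pos: [0.5201, -0.1647, 0.2696]
force: [0.2, 0.2, -2.1]
tool_pos: [0.4734, -0.1671, 0.2782]
force: [-0.7, -0.5, -1.2]
clock: 23.82
tool_pos: [0.4095, -0.1705, 0.2789]
orientation: [-180.0, -0.0, 3.0]
force: [0.7, -0.1, -1.0]
opening: 0.024
gripper_force: 30.0
```

View pics/c1.png

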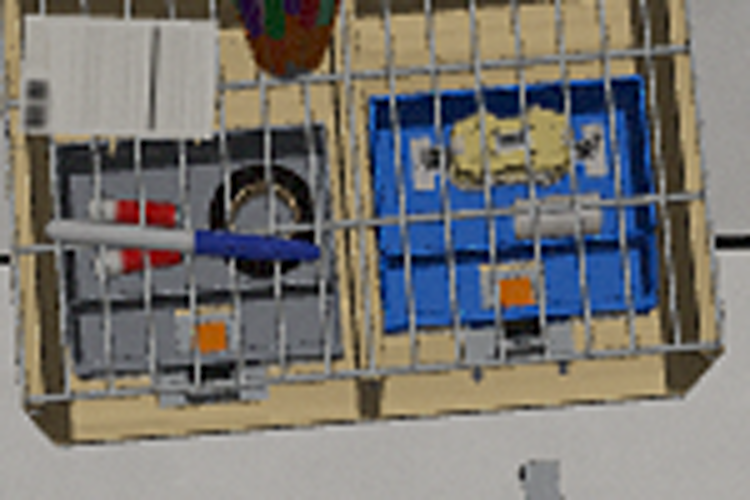

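The picture shows the orange tongue standing up in the blue tray's window at (517,292). The blue lip is about 17 px in front of it, against 15 px in the held grey bay, so the catch holds. I'll take the hook back to its place.

```bash
python3 -m handwheel '[[-1,0,0.5,0,0,0,0],[-1,0,0.9,0,0,0,0],[-1,0,0.9,0,0,0,0],[-1,0,0.9,0,0,0,0],[-1,0,0.9,0,0,0,0]]' >/dev/null; python3 -m handwheel '[[-1,0,0.9,0,0,0,0],[-1,0,0.9,0,0,0,0],[-1,0,0.9,0,0,0,0],[-1,0,0.5,0,0,0,0],[-1,0,0,0,0,0,0]]' |grep tool; python3 -m handwheel '[[-1,0,0,0.5,0,0,0],[-1,0,0,0.8,0,0,0],[-1,0,0,0.8,0,0,0],[-1,0,0,0.8,0,0,0],[-1,0,0,0.5,0,0,0]]'|grep tool; python3 -m handwheel '[[-1,0,0,0.1,0,0,0],[-1,0,0,0,0,0,0]]'
```

```text
tool_pos: [0.4197, -0.3536, 0.2781]
tool_pos: [0.4194, -0.3519, 0.1922]
clock: 26.05
tool_pos: [0.42, -0.3526, 0.1914]
orientation: [180.0, -0.0, 3.0]
force: [-0.2, -0.2, -2.3]
opening: 0.0238
gripper_force: 30.0
```

```bash
python3 -m handwheel '[[-1,0,0,0.12,0,0,0],[-1,0,0,0.1,0,0,0],[-1,0,0,0,0,0,0]]'|grep -E "tool|^force"; python3 -m handwheel '[[-1,0,0,0.06,0,0,0],[-1,0,0,0.04,0,0,0],[-1,0,0,0,0,0,0]]'|grep -E "tool|^force"
```

```text
tool_pos: [0.4197, -0.3527, 0.1857]
force: [1.1, -0.2, -1.3]
tool_pos: [0.4198, -0.3527, 0.1832]
force: [-0.6, 0.4, 0.5]
```

```bash
python3 -m handwheel '[[0,0,0,0,0,0,0],[0,0,0,0,0,0,0],[0.5,0,0,0,0,0,0],[0.5,0,0,0,0,0,0],[0.5,0,0,0,0,0,0]]'; python3 -m handwheel '[[0.5,0,0,-0.3,0,0,0],[0.5,0,0,-0.8,0,0,0],[0.5,0,0,-1,0,0,0],[0.5,0,0,-1,0,0,0],[0.5,0,0,-1,0,0,0]]'; python3 -m handwheel '[[0.5,0,0,-1,0,0,0],[0.5,0,0,-1,0,0,0],[0.5,0,0,0,0,0,0]]'|grep tool;python3 - <<'E'
from h import *
s=snapshot("top");d=snapshot("side")
i=s["color"][95:295,220:430,::-1]; j=d["color"][160:330,180:330,::-1]
i=cv2.resize(i,(420,400),interpolation=2); j=cv2.resize(j,(353,400),interpolation=2)
cv2.imwrite("pics/e1.png",np.hstack([i,j]))
E
```

```text
clock: 27.42
tool_pos: [0.4198, -0.3526, 0.1832]
orientation: [180.0, 0.0, 3.0]
force: [0.9, 0.4, 0.1]
opening: 0.0641
gripper_force: 0.0
clock: 28.05
tool_pos: [0.4197, -0.3526, 0.2871]
orientation: [180.0, -0.0, 3.0]
force: [0.7, 0.1, 0.1]
opening: 0.0658
gripper_force: 0.0
tool_pos: [0.4202, -0.3529, 0.3384]
```

View pics/e1.png

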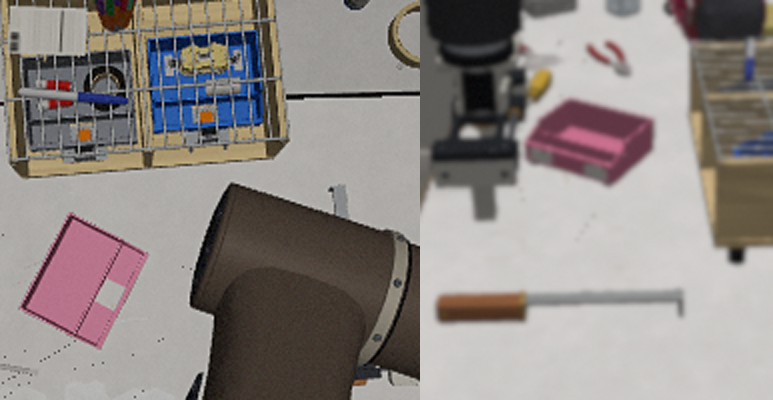

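The hook is standing upright on the worktop, with its handle at (480,306) and its claw down at (681,303). The gripper is clear above it, and the tray is still held with the orange tongue in its window at (207,117). I'll hand in the job.

```bash
python3 -c "
from plant import *
print(close_job())"
```

```text
the job is handed in; nothing more can be done
None
```

I drew the blue tray forward with the hook until the catch appeared to hold it, going by the release force and the top camera view, then stood the hook back down on the worktop claw down and handed the job in; no verdict came back.

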